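# Lock the photometer lamp and hold the long cell in the light path

### The job

Get the bench photometer ready: turn the lamp knob until its nose points at the long mark, then slide the lock fully home so that its fork straddles the nose. Grip the long cell by its two broad frosted sides, the fingers never touching its clear end windows, lift it out of the stand and leave the two small cells standing. Hold the long cell upright in mid-air in the middle of the light path, clear windows facing lamp and detector, and finish while still holding it there: do not put it down or let go.

Things in the scene. Friction and masses are not known exactly. Their poses are not given: they have to be found in the camera images.
- photometer: Bench photometer, fixed. Origin on the worktop under the middle of the light path; x away from the robot, y left, along the light. Base 230x150 mm (x -190 to 40), 15 high. White heads at y +58 (lamp, finned) and -58 (detector), 56x32 mm, tops 88 mm up; lens tubes leave 72 mm open between them. Control deck at x -190 to -60, 30 mm high: knob at x -130, y +8, lock to its right.
- beam (a point): Middle of the light path, half-way between the lens tubes on their axis, 60 mm above the worktop. Same axes as the photometer (the light runs along y).
- knob_grip (a point): On the axis of the lamp knob, 55 mm above the worktop. Black bar 12 mm thick, 42 long, 38 to 62 mm above the worktop, on a 42 mm disc; it runs along this point's y from +20 mm to its nose at -22, so the flat sides to pinch face its x. Keep fingertips more than 46 mm above the worktop here: the lock's fork reaches up to 45. Friction about 0.06 N m; it stays where it is left.
- knob (a joint): Angle of the lamp knob (rad): 0 when the nose points at the long white mark (photometer -y, towards the lock); positive is counter-clockwise seen from above. It starts about 0.5 to 1.2.
- lock (a joint): Travel of the lock (m): 0 open, 0.026 fully home; it slides along photometer +y towards the knob, with about 1.5 N of friction, and stays where it is left.
- lock_tab (a point): Middle of the lock's upright black thumb tab, 50 mm above the worktop; axes of the photometer. The tab is 26 mm wide (x), 10 mm thick (y), free from 37 mm to its top 59 mm above the worktop; push it from its right (-y) side towards the knob, or pinch it. It is 72 mm from the knob's axis with the lock open, 46 mm when home.
- cell_mid (a point): Centre of the long cell, a cuvette 23 mm long (its x), 12.5 thick (its y), 48 tall (its z), with a white lid on its top 4 mm; 18 to 36 g. The two broad sides (+y, -y) are frosted, the two narrow ends (+x, -x) are clear windows. The centre is 24 mm above its foot. It stands in one of the stand's three pockets, which one varies.
- small_cell_1_mid (a point): Centre of a small square cell, 12.5 x 12.5 mm and 48 mm tall, standing in another pocket of the stand; to be left alone.
- small_cell_2_mid (a point): Centre of the other small square cell, same size, in another pocket; to be left alone.
- stand: Grey stand for the cells, fixed, 125 mm long (its x), 36 wide (its y), 16 high; origin at the centre of its underside. Three pockets in a row along x, 40 mm apart, 10 mm deep, each 24.6 x 13.9 mm; a cell in it has its middle 30 mm above the worktop and its top at 54. The long cell lies along the row.

How it is judged:
On the way, in this order (a step that is already met when the one before it is completed fails the run):
1. the knob's nose points at the long mark (value of joint knob between -0.12 and 0.12 rad), for 0.2 s.
2. the lock is slid home over the nose (all of step 1 and value of joint lock above 0.022 m), for 0.2 s.
3. the long cell is lifted out of the stand in the fingers (height (world z) of cell_mid above 0.045 m and contact force between cell and the fingers above 0.5 N and contact force between cell and stand below 0.05 N), for 0.1 s.
At the end, for the whole second after the job is handed in: Knob within 0.12 rad of the mark, lock within 4 mm of home. Long cell held still in the fingers, clear of the photometer, centre within 6 mm sideways, 10 mm in height and 14 mm along the light of the path's middle, upright and lengthwise to 0.17 rad. Small cells within 15 mm of their start (all of step 2 and x of cell_mid in the frame of beam between -0.006 and 0.006 m and y of cell_mid in the frame of beam between -0.014 and 0.014 m and z of cell_mid in the frame of beam between -0.01 and 0.01 m and angle between the x axis of cell_mid and the y axis of beam, either way round below 0.17 rad and angle between cell_mid's own z axis and vertical below 0.17 rad and contact force between cell and the fingers above 0.5 N and contact force between cell and photometer below 0.05 N and linear speed of cell below 0.02 m/s and distance of each of small_cell_1_mid, small_cell_2_mid from where it was at the start of the episode below 0.015 m); the arm keeps its last pose, push and grip.
It fails at once if a clear window of the long cell is touched by the fingers (contact force between the fingers and cell_clear_a above 0.3 N or contact force between the fingers and cell_clear_b above 0.3 N).
It fails at once if a small cell is knocked over or pulled out (distance of any of small_cell_1_mid, small_cell_2_mid from where it was at the start of the episode above 0.03 m).
It also fails if it takes over 58 s, if anything falls off the work surface, if the arm or the gripper's body presses on something with over 40 N, if the wrist force passes 120 N, or if a joint passes its speed limit or range.

### The arm

A 7-joint arm with a two-finger parallel gripper is mounted at the origin on a cart in front of the work surface, level with it; the furniture and walls round the work are solid. World frame = base frame: x ahead of the robot, y to its left, z up, the work surface at z = 0. Lengths are in m, angles in rad, forces in N, time in s.
With the tool pointing down it reaches from about 0.425 to 0.875 m from the base axis. Payload 4.7 kg.
Tool frame: the origin (TCP) lies between the finger pads; the fingertips stand 14 mm ahead of it and the grasp point (between the pads) lies 5 mm behind it; z points along the fingers, y is the line along which they close (so a half turn about z gives the same grasp; the last joint's range is limited). The gripper opens to 87 mm and grips with 3 to 60 N. Pads are 19 mm wide; open, the fingers measure 117 mm over their backs; the gripper's body (75 mm by 190 mm) begins 51 mm behind the grasp point.
Start: joints at [1.209, 0.321, -0.07, 1.45, 0.023, 1.371, -0.057], TCP at [0.239, -0.605, 0.237] pointing down, gripper open.
Joint ranges: [-2.86, 2.86], [-0.3, 2.09], [-1.38, 1.24], [0.06, 2.45], [-1.56, 4.7], [0.09, 2.05], [-2.69, 2.69]. Speed limits (rad/s): [2.57, 2.57, 3.14, 3.14, 3.14, 3.14, 3.14].

### API

Orientations are given as a rotation vector (axis times angle).
In Python, from bench import get_state, get_image, camera_params, close_job gives the robot as it stands. The module is installed in compiled form; this text tells all that it offers.
- The arm moves only by the tool arm_command, never from a script. Its argument "motion" is a list of rows, each a list of 5 numbers: the finger opening in mm, from 0 to 87, then the shift along the tool's x, y, z in mm, then the turn about the tool's z in degrees. In form: [[gripper, x, y, z, spin], ...]. A call has 1 to 5 rows; each row is the pose to reach, as a shift and turn from the pose commanded when the call began, along the tool's axes at that moment; what a row does not reach only later rows make up. A row lasts 1/12 s, in which the tool goes at most 41.7 mm and 7.16 degrees, less where a joint would pass 70% of its speed; a pose out of reach is approached as far as the arm can. A call with a gripper value outside its range is refused whole. The fingers move at their own pace and stop on an object; "newtons" is the grip in N (left out, the last holds). Time passes only in rows, so rows that repeat a pose let the fingers close. It gives the time, the measured TCP pose, the force, the opening and the grip force at its end, in the units of the state.
- get_state(): the state, without advancing time (a new reading comes with each control period).
- get_image(name): name is "scene" or "top" or "wrist"; returns (picture, depth): 480x640x3 uint8, red, green, blue; 480x640 float32, m along the optical axis (not along the pixel's ray), 0 where there is no reading.
- camera_params(name): a dict with "intrinsics" (3x3 intrinsics, pixels), "D" ([k1, k2, p1, p2, k3] as OpenCV has them; the pictures are not rectified), "extrinsics" (4x4, takes a point from camera to world coordinates). Camera axes: x right, y down, z forward; pixel columns grow to the right and rows downward; lengths in m; the calibration is good to about 2 mm. A picture is of the moment at which its call begins: read the wrist's pose just before it. camera_params takes no time and is no camera call; for the wrist camera it gives the pose at the moment of the call.
- close_job(): hands the job in; it is judged then, once.
The state is a dict: "time": time; "joint_positions": joint angles; "qd": joint speeds; "joint_torque": joint torques, N m; "position": TCP position; "tool_rot": TCP orientation; "ft_force": force on the tool from outside, world axes, zero at the start; "torque": the same for the moment, N m; "grip_width": opening from 0.0 (shut) to 1.0 (fully open); "grip_force": force on a finger pad.
Only numpy, scipy, OpenCV 4.12 (cv2) and the standard library are available. Lean on these libraries where they do the work, as an engineer would, in place of code of your own. Each camera call takes 0.05 s, during which the arm holds its last target. There are 200 camera calls.

## Working session

There is one attempt and no reset: what is moved stays moved. The work goes in short steps, Python scripts to look and compute and a tool call to move; the robot and the scene stay as the last step left them, time stands still between calls to the robot, and variables do not carry over. Pictures are saved under pics/ and viewed, at most 10 in all, crops included, and the job is handed in when it is done.

Besides the shell and the picture viewer there is one more tool, called after "Call:" as name([rows], argument=value, ...), one row to a line, values as JSON. arm_command: Moves the arm, as the interface text tells. Its arguments: {"type":"object","properties":{"motion":{"type":"array"},"newtons":{"type":"number"}},"required":["motion"]}

```bash
mkdir -p pics
cat > h.py <<'E'
import numpy as np, cv2
from bench import *
def shot(n):
    p=camera_params(n); im,d=get_image(n); np.savez(n+'.npz',im=im,d=d,K=p['intrinsics'],D=p['D'],T=p['extrinsics']); return im,d
def load(n): return np.load(n+'.npz')
def rays(c,uv):
    uv=np.asarray(uv,float).reshape(-1,1,2)
    n=cv2.undistortPoints(uv,np.array(c['K'],float),np.array(c['D'],float))[:,0]
    return np.c_[n,np.ones(len(n))]
def onplane(c,uv,z):
    T=c['T']; r=rays(c,uv)@T[:3,:3].T; o=T[:3,3]
    return o+r*((z-o[2])/r[:,2])[:,None]
def cloud(c):
    v,u=np.mgrid[:480,:640]; r=rays(c,np.c_[u.ravel(),v.ravel()])
    d=c['d'].ravel()[:,None]
    return ((r*d)@c['T'][:3,:3].T+c['T'][:3,3]).reshape(480,640,3)
E
python3 - <<'E'
from h import *
print(get_state())
for n in ('scene','top'):
    im,d=shot(n); cv2.imwrite(f'pics/{n}1.png',im[:,:,::-1]); c=load(n); print(n,c['K'],c['T'],c['D'])
E
```

```text
{'time': 0.0, 'joint_positions': array([ 1.20907677,  0.32183544, -0.07010745,  1.45167274,  0.02258538,
        1.37075517, -0.05687723]), 'qd': array([ 0.00161474,  0.00067314,  0.00093302,  0.00039199,  0.00130181,
       -0.00136729,  0.00118055]), 'joint_torque': array([-4.00233339e-04, -4.91292715e+01, -4.04081466e-01, -3.12523162e+01,
       -6.38623768e-02,  4.37653530e-02,  1.90866399e-04]), 'position': array([ 0.23835774, -0.60416795,  0.23545469]), 'tool_rot': array([-3.08446694e+00, -5.86636119e-01,  6.66598827e-04]), 'ft_force': array([ 0.14327624, -0.17624996,  0.51404611]), 'torque': array([ 0.02285462,  0.04088458, -0.00578765]), 'grip_force': 0.0, 'grip_width': 1.0025442368937778}
scene [[560.46058803   0.         316.06161138]
 [  0.         560.46058803 241.3781127 ]
 [  0.           0.           1.        ]] [[ 0.4907365  -0.4701992   0.73354646 -0.11508123]
 [-0.87121381 -0.25241514  0.42103811 -0.70584624]
 [-0.01281355 -0.84569457 -0.53351336  0.51775396]
 [ 0.          0.          0.          1.        ]] [-0.11712891  0.          0.          0.          0.        ]
top [[532.35343841   0.         311.9064173 ]
 [  0.         532.35343841 238.66588919]
 [  0.           0.           1.        ]] [[-0.01341574 -0.99087283  0.13413075  0.39750236]
 [-0.99955568  0.01686058  0.02457984 -0.34935928]
 [-0.02661701 -0.1337414  -0.99065876  0.91369645]
 [ 0.          0.          0.          1.        ]] [-0.01409059  0.          0.          0.          0.        ]
```

View pics/top1.png

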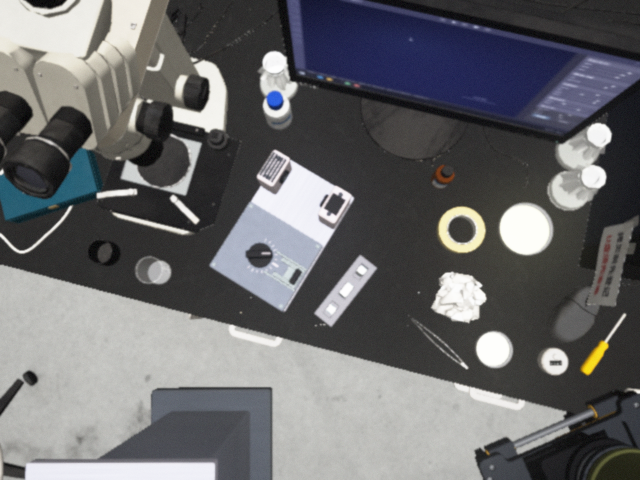

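View pics/scene1.png

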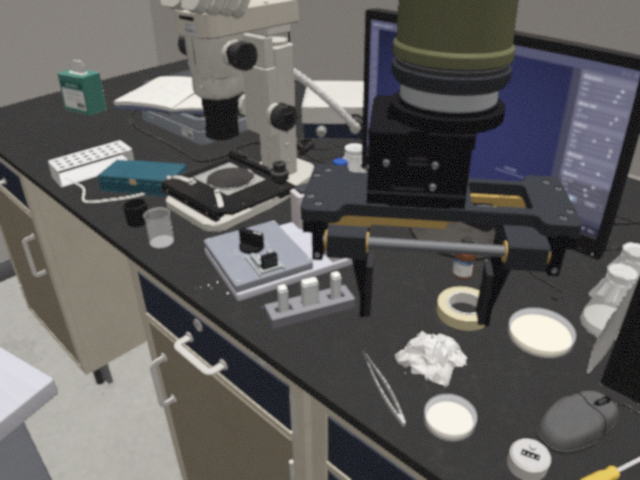

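The top view shows the photometer with its lamp head at (273,170), detector at (335,207), knob at (260,255) and lock at (292,275). The stand is at (345,290), with three lids and the long cell in the middle pocket. I'll measure from these pixels next.

```bash
cat > m.py <<'E'
from h import *
c=load('top'); P=cloud(c); im=c['im']; Z=P[...,2]
roi=np.zeros((480,640),bool); roi[140:335,200:385]=1
def rect(m,z,name):
    m=(m&roi).astype(np.uint8)
    n,l,s,ce=cv2.connectedComponentsWithStats(m)
    for i in range(1,n):
        if s[i,4]<25: continue
        v,u=np.where(l==i); Q=onplane(c,np.c_[u,v],z)[:,:2] if z else P[v,u,:2]
        r=cv2.minAreaRect((Q*1000).astype(np.float32))
        print(name,s[i],np.round(ce[i],1),'world mean',np.round(Q.mean(0),4),'rect',np.round(r[0],1),np.round(r[1],1),round(r[2],1),'medz',round(float(np.median(Z[l==i])),4))
rect((Z>.078)&(Z<.1),.088,'heads')
rect((Z>.023)&(Z<.036),.030,'deck')
rect((Z>.045)&(Z<.06),.054,'45-60')
rect((Z>.052)&(Z<.07),.06,'52-70')
rect((Z>.010)&(Z<.021),.0155,'15')
cv2.imwrite('pics/crop1.png',cv2.resize(im[200:335,205:385,::-1],None,fx=4.4,fy=4.4,interpolation=cv2.INTER_CUBIC))
E
python3 m.py
```

```text
heads [210 140  13   5  49] [215.9 141.6] world mean [ 0.67   -0.1759] rect [ 669.4 -176. ] [19.6  6.7] 88.7 medz 0.0878
heads [257 150  32  37 619] [272.4 167.7] world mean [ 0.6249 -0.2673] rect [ 624.7 -267.4] [31.2 55.4] 57.2 medz 0.0829
heads [318 186  33  38 642] [333.8 204.2] world mean [ 0.5636 -0.3642] rect [ 563.5 -364.2] [31.6 54.8] 57.9 medz 0.0819
deck [261 184  21  10  37] [273.  188.8] world mean [ 0.6038 -0.2623] rect [ 603.9 -259.2] [15.2 34.2] 1.9 medz 0.0289
deck [ 209  202  113  109 5775] [264.4 254.6] world mean [ 0.4919 -0.2475] rect [ 490.7 -249.1] [145.8 129.6] 57.7 medz 0.03
45-60 [ 200  140   41   89 2145] [213.9 178. ] world mean [ 0.6188 -0.1661] rect [ 610.2 -176.8] [150.1  67.6] 0.9 medz 0.0498
45-60 [259 181  21  10  41] [270.5 186.2] world mean [ 0.6027 -0.2606] rect [ 603.4 -258.3] [14.9 33.1] 1.9 medz 0.0532
45-60 [318 217  19  10  29] [327.4 222.5] world mean [ 0.5402 -0.3538] rect [ 541.2 -352. ] [30.6  8.1] 73.2 medz 0.0503
45-60 [248 251  24   8  35] [261.9 256.3] world mean [ 0.4863 -0.2462] rect [ 489.2 -242.3] [ 9.8 37.9] 2.1 medz 0.0535
45-60
[... 992 characters left out ...]
60.9 269.7] world mean [ 0.4616 -0.406 ] rect [ 461.6 -406. ] [10.5  9.7] 51.9 medz 0.0543
52-70 [288 268  13  16 105] [294.4 276. ] world mean [ 0.4531 -0.2993] rect [ 453.2 -299.3] [10.5 25.5] 58.4 medz 0.0586
52-70 [340 283  13  13  81] [345.9 289.1] world mean [ 0.431  -0.3814] rect [ 430.8 -381.1] [10.8 19.8] 49.0 medz 0.0542
52-70 [326 305  10   9  39] [330.5 309. ] world mean [ 0.3998 -0.3563] rect [ 400.1 -356.4] [11.4  9.7] 50.7 medz 0.0539
15 [ 250  160  103  152 3457] [299.  205.1] world mean [ 0.5779 -0.3056] rect [ 532.8 -275.7] [149.7 228.9] 57.7 medz 0.015
15 [ 314  255   62   72 1245] [344.7 290.3] world mean [ 0.4308 -0.3811] rect [ 431.2 -381.3] [ 36. 125.] 50.9 medz 0.0161
```

View pics/crop1.png

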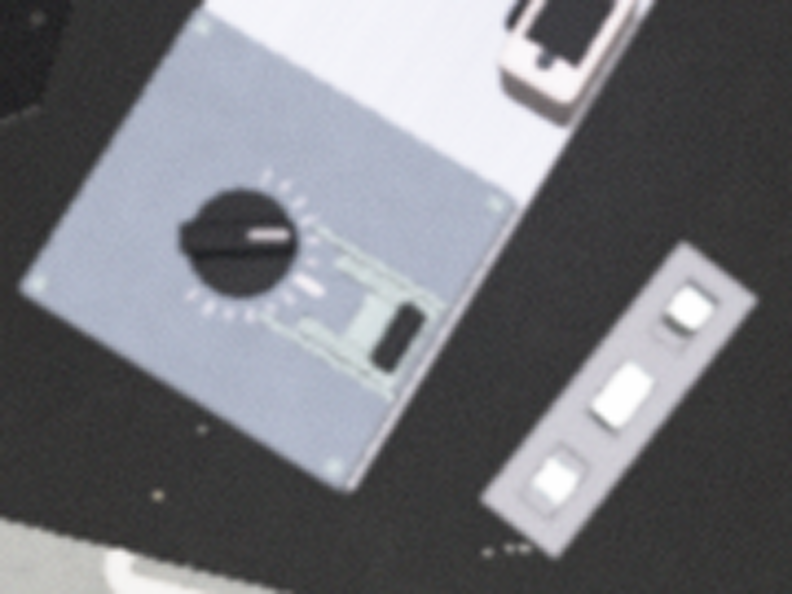

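The crop confirms the knob's nose points right at (270,235) and the long mark is at (310,285). The lock tab is at (400,337), and the long cell is the middle lid at (623,395). The rectangles match the given sizes: heads 31x55, deck 146x130, stand 36x125, cell 12x22.5.

```bash
cat >> h.py <<'E'
from scipy.spatial.transform import Rotation as Ro
O=np.array([.5957,-.3158]); A=np.radians(57.7); Y=np.array([np.cos(A),np.sin(A)]); X=np.array([Y[1],-Y[0]])
def ph(x,y): return O+x*X+y*Y
KN=ph(-.130,.008); TAB=ph(-.130,-.064); CELL=np.array([.4311,-.3812])
def go(xy,z,yaw):  # yaw: world angle of tool y, deg
    s=get_state(); R=Ro.from_rotvec(s['tool_rot']).as_matrix()
    d=R.T@(np.r_[xy,z]-s['position']); cur=np.degrees(np.arctan2(R[1,1],R[0,1]))
    print('t',round(s['time'],2),'pos',np.round(s['position']*1000,1),'yaw',round(cur,1),'F',np.round(s['ft_force'],1),'grip',round(s['grip_width']*87,1),round(s['grip_force'],1),'j7',round(s['joint_positions'][6],2))
    print('shift mm',np.round(d*1000,1),'spin',round(-((yaw-cur+180)%360-180),1))
E
python3 - <<'E'
from h import *
P=cloud(load('top'))
print(KN,TAB)
go(KN,.2,-.9)
for nm,q,w in (('knob',KN,.13),('beam',O,.13)):
    m=(np.abs(P[...,0]-q[0])<w)&(np.abs(P[...,1]-q[1])<w); print(nm,P[m][:,2].max(), P[m&(P[...,2]>.1)].round(2)[::60])
E
```

```text
[ 0.49009078 -0.2395721 ] [ 0.45161741 -0.30043095]
t 0.1 pos [ 238.4 -604.2  235.6] yaw -68.5 F [ 0.3  0.2 -0.6] grip 86.9 0.0 j7 -0.06
shift mm [ 368.  -246.7   36. ] spin -67.6
knob 0.9136964534977987 [[ 0.4  -0.35  0.91]
 [ 0.4  -0.35  0.91]
 [ 0.4  -0.35  0.91]
 [ 0.62 -0.11  0.46]
 [ 0.62 -0.12  0.46]
 [ 0.62 -0.13  0.45]
 [ 0.62 -0.13  0.45]
 [ 0.62 -0.13  0.44]
 [ 0.61 -0.13  0.45]
 [ 0.61 -0.12  0.45]
 [ 0.61 -0.11  0.45]
 [ 0.62 -0.13  0.43]
 [ 0.61 -0.12  0.45]
 [ 0.62 -0.13  0.42]
 [ 0.61 -0.12  0.44]
 [ 0.61 -0.13  0.43]
 [ 0.6  -0.11  0.44]
 [ 0.61 -0.13  0.43]
 [ 0.61 -0.13  0.41]
 [ 0.6  -0.12  0.44]
 [ 0.6  -0.13  0.43]
 [ 0.61 -0.13  0.41]
 [ 0.61 -0.13  0.4 ]
 [ 0.62 -0.14  0.39]
 [ 0.6  -0.11  0.43]
 [ 0.6  -0.12  0.43]
 [ 0.6  -0.13  0.42]
 [ 0.61 -0.13  0.4 ]
 [ 0.61 -0.13  0.39]
 [ 0.61 -0.14  0.38]
 [ 0.59 -0.11  0.42]
 [ 0.6  -0.12  0.41]
 [ 0.6  -0.13  0.39]
 [ 0.4  -0.35  0.91]
 [ 0.59 -0.12  0.42]
 [ 0.59 -0.12  0.41]
 [ 0.6  -0.12  0.39]
 [ 0.6  -0.13  0.38]
 [ 0.6  -0.13  0.37]
 [ 0.61 -0.12  0.35]
 [ 0.61 -0.12  0.34]
 [ 0.61 -0.12  0.35]
 [ 0.59 -0.12 
[... 154 characters left out ...]
 [ 0.61 -0.15  0.31]
 [ 0.6  -0.12  0.34]
 [ 0.58 -0.11  0.41]
 [ 0.61 -0.14  0.31]
 [ 0.6  -0.11  0.35]
 [ 0.4  -0.35  0.91]
 [ 0.62 -0.12  0.29]
 [ 0.58 -0.12  0.4 ]
 [ 0.61 -0.15  0.3 ]
 [ 0.61 -0.11  0.3 ]
 [ 0.58 -0.12  0.38]
 [ 0.57 -0.11  0.41]
 [ 0.4  -0.35  0.91]
 [ 0.61 -0.15  0.29]
 [ 0.61 -0.15  0.29]
 [ 0.57 -0.11  0.39]
 [ 0.62 -0.11  0.24]
 [ 0.55 -0.11  0.44]
 [ 0.4  -0.35  0.91]
 [ 0.4  -0.35  0.91]
 [ 0.4  -0.35  0.91]
 [ 0.4  -0.35  0.91]
 [ 0.4  -0.35  0.91]
 [ 0.4  -0.35  0.91]
 [ 0.4  -0.35  0.91]
 [ 0.4  -0.35  0.91]
 [ 0.4  -0.35  0.91]
 [ 0.4  -0.35  0.91]
 [ 0.4  -0.35  0.91]
 [ 0.4  -0.35  0.91]
 [ 0.4  -0.35  0.91]
 [ 0.4  -0.35  0.91]]
beam 0.09272554107700182 []
```

Call:
arm_command([
  [60,34,-23,6,-7],
  [60,68,-46,12,-14],
  [60,102,-68,18,-21],
  [60,136,-91,24,-28],
  [60,170,-114,30,-35],
])

```text
time: 0.52
position: [0.3554, -0.4343, 0.2059]
tool_rot: [-2.762, -1.496, 0.0]
ft_force: [1.1, 0.4, -1.2]
grip_width: 0.732
grip_force: 0.0
```

```bash
python3 -c "
from h import *
go(KN,.2,-.9)"
```

```text
t 0.52 pos [ 355.4 -434.3  205.9] yaw -33.1 F [ 1.1  0.4 -1.2] grip 63.7 0.0 j7 0.22
shift mm [236.7   6.3   5.9] spin -32.2
```

Call:
arm_command([
  [45,38,1,6,-6.5],
  [45,76,2,12,-13],
  [45,114,3,18,-19.5],
  [45,152,5,24,-26],
  [45,190,6,30,-32],
])

```text
time: 0.93
position: [0.4652, -0.2793, 0.1761]
tool_rot: [-2.244, -2.199, 0.0]
ft_force: [1.7, -0.7, -0.1]
grip_width: 0.529
grip_force: 0.0
```

```bash
python3 -c "
from h import *
go(KN,.12,-.9)"
```

```text
t 0.93 pos [ 465.2 -279.3  176.1] yaw -1.2 F [ 1.7 -0.7 -0.1] grip 46.1 0.0 j7 0.41
shift mm [40.3 24.1 56.1] spin -0.3
```

Call:
arm_command([
  [45,20,12,30,0],
  [45,40,24,60,0],
  [45,40,24,85,0],
  [45,40,24,105,0],
  [45,40,24,113,0],
])

```text
time: 1.35
position: [0.4875, -0.24, 0.06]
tool_rot: [-2.244, -2.19, 0.003]
ft_force: [-0.5, -0.6, -0.5]
grip_width: 0.518
grip_force: 0.0
```

Call:
arm_command([
  [5,0,0,0,0],
  [5,0,0,0,0],
  [5,0,0,0,0],
  [5,0,0,0,0],
  [5,0,0,0,0],
], newtons=20)

```text
time: 1.77
position: [0.4904, -0.2424, 0.0649]
tool_rot: [2.249, 2.19, 0.001]
ft_force: [1.0, 0.1, 0.7]
grip_width: 0.227
grip_force: 0.0
```

```bash
python3 -c "
from h import *
go(KN,.063,-32.3)"
```

```text
t 1.77 pos [ 490.4 -242.4   64.9] yaw -1.5 F [1.  0.1 0.7] grip 19.8 0.0 j7 0.27
shift mm [ 2.8 -0.4  1.9] spin 30.8
```

Call:
arm_command([
  [5,2,0,1,0],
  [5,2,0,1,0],
  [5,2,0,1,0],
  [5,2,0,1,0],
  [5,2,0,1,0],
], newtons=20)

```text
time: 2.18
position: [0.4899, -0.2405, 0.0635]
tool_rot: [2.249, 2.191, -0.001]
ft_force: [-1.4, -1.3, 6.1]
grip_width: 0.133
grip_force: 19.9
```

```bash
python3 -c "
from h import *
go(KN,.063,-32.3)"
```

```text
t 2.18 pos [ 489.9 -240.5   63.5] yaw -1.5 F [-1.4 -1.3  6.1] grip 11.6 19.9 j7 0.26
shift mm [0.9 0.2 0.5] spin 30.8
```

Call:
arm_command([
  [5,0,0,0,6.5],
  [5,0,0,0,13],
  [5,0,0,0,19.5],
  [5,0,0,0,26],
  [5,0,0,0,31],
])

```text
time: 2.6
position: [0.4893, -0.2403, 0.0635]
tool_rot: [2.758, 1.504, -0.002]
ft_force: [-4.0, -0.5, 7.0]
grip_width: 0.142
grip_force: 19.9
```

Call:
arm_command([
  [5,0,0,0,0],
  [5,0,0,0,0],
  [5,0,0,0,0],
])

```text
time: 2.85
position: [0.4893, -0.2403, 0.0635]
tool_rot: [2.754, 1.511, -0.002]
ft_force: [-3.8, 0.1, 7.7]
grip_width: 0.136
grip_force: 20.0
```

```bash
python3 -c "
from h import *
go(KN,.12,-32.3)"
```

```text
t 2.85 pos [ 489.3 -240.3   63.5] yaw -32.5 F [-3.8  0.1  7.7] grip 11.8 20.0 j7 -0.26
shift mm [  0.9   0.3 -56.5] spin -0.2
```

Call:
arm_command([
  [45,0,0,0,0],
  [45,0,0,0,0],
  [45,0,0,0,0],
  [45,0,0,0,0],
  [45,0,0,-20,0],
])

```text
time: 3.27
position: [0.4869, -0.2382, 0.079]
tool_rot: [-2.748, -1.509, 0.006]
ft_force: [-0.7, -0.8, -0.7]
grip_width: 0.428
grip_force: 0.0
```

Call:
arm_command([
  [0,0,0,-35,0],
  [0,-35,0,-45,0],
  [0,-75,0,-55,0],
  [0,-105,0,-55,0],
  [0,-105,0,-55,0],
])

```text
time: 3.68
position: [0.4288, -0.3356, 0.1382]
tool_rot: [2.758, 1.496, -0.005]
ft_force: [-0.6, -0.8, -1.0]
grip_width: 0.221
grip_force: 0.0
```

Run:
```python
from h import *
for n in ('wrist','top'): im,d=shot(n); cv2.imwrite(f'pics/{n}2.png',im[:,:,::-1])
c=load('top');P=cloud(c);Z=P[...,2]
D=P[...,:2]-KN
for nm,q,zr in (('bar',KN,(.052,.07)),('tab',TAB,(.052,.066))):
    m=(np.hypot(*(np.moveaxis(P[...,:2]-q,2,0)))<.028)&(Z>zr[0])&(Z<zr[1])
    v,u=np.where(m)
    if len(u)<20: print(nm,len(u)); continue
    print(nm,len(u),cv2.minAreaRect((P[v,u,:2]*1000).astype(np.float32)))
go(ph(-.13,-.09),.058,-32.3)
```

```text
bar 0
tab 0
t 3.78 pos [ 432.4 -329.3  137.3] yaw -32.7 F [ 0.2  1.3 -0.2] grip 11.5 0.0 j7 -0.02
shift mm [ 8.7  0.8 79.3] spin -0.4
```

View pics/wrist2.png

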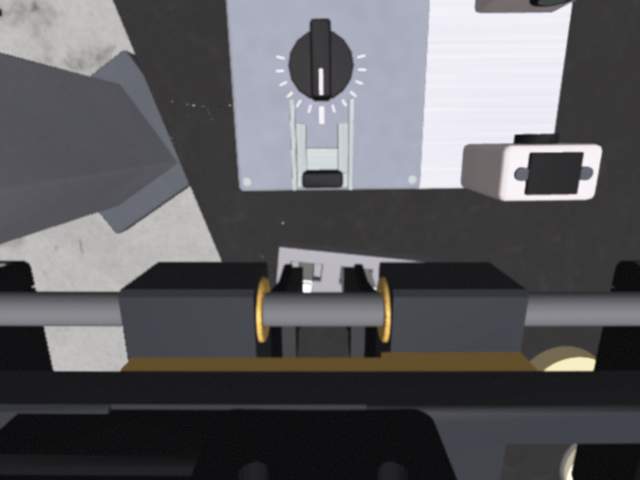

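The wrist view shows the knob nose at (320,90) in line with the long mark at (321,115). The lock tab is at (322,179), still open.

Call:
arm_command([
  [0,3,1,35,0],
  [0,3,1,60,0],
  [0,3,1,79,0],
  [0,3,1,79,0],
  [0,3,1,79,0],
])

```text
time: 4.2
position: [0.436, -0.3242, 0.0576]
tool_rot: [-2.749, -1.514, 0.0]
ft_force: [-0.4, -0.4, 1.7]
grip_width: -0.001
grip_force: 0.0
```

Call:
arm_command([
  [0,5,0,0,0],
  [0,10,0,0,0],
  [0,15,0,0,0],
  [0,20,0,0,0],
  [0,24,0,0,0],
])

```text
time: 4.62
position: [0.4497, -0.3062, 0.0597]
tool_rot: [2.751, 1.511, 0.001]
ft_force: [-0.4, -1.9, 0.9]
grip_width: 0.006
grip_force: 0.8
```

```bash
python3 -c "
from h import *
go(ph(-.13,-.053),.058,-32.3)"
```

```text
t 4.62 pos [ 449.7 -306.2   59.7] yaw -32.4 F [-0.4 -1.9  0.9] grip 0.5 0.8 j7 -0.1
shift mm [16.9 -1.5  1.7] spin -0.1
```

Call:
arm_command([
  [0,3,0,0,0],
  [0,6,0,0,0],
  [0,9,0,0,0],
  [0,12,0,0,0],
  [0,12,0,0,0],
])

```text
time: 5.03
position: [0.4555, -0.2952, 0.0585]
tool_rot: [-2.753, -1.513, -0.001]
ft_force: [0.1, -0.9, 0.8]
grip_width: 0.003
grip_force: 0.0
```

Call:
arm_command([
  [0,1,0,0,0],
  [0,2,0,0,0],
  [0,3,0,0,0],
  [0,3,0,0,0],
])

```text
time: 5.37
position: [0.4566, -0.2932, 0.0584]
tool_rot: [-2.754, -1.512, 0.0]
ft_force: [-0.8, -0.8, 0.8]
grip_width: 0.007
grip_force: 0.5
```

```bash
python3 -c "
from h import *
go(ph(-.13,-.053),.058,-32.3)"
```

```text
t 5.37 pos [ 456.6 -293.2   58.4] yaw -32.5 F [-0.8 -0.8  0.8] grip 0.6 0.5 j7 -0.13
shift mm [ 2.3 -0.3  0.4] spin -0.2
```

Call:
arm_command([
  [0,1,0,0,0],
  [0,2,0,0,0],
  [0,3,0,0,0],
  [0,3,0,0,0],
])

```text
time: 5.7
position: [0.4573, -0.2921, 0.0585]
tool_rot: [2.754, 1.51, -0.003]
ft_force: [-3.1, -3.9, 1.0]
grip_width: 0.002
grip_force: 2.4
```

Call:
arm_command([
  [0,1,0,0,0],
  [0,2,0,0,0],
  [0,2,0,0,0],
])

```text
time: 5.95
position: [0.4573, -0.292, 0.0585]
tool_rot: [2.754, 1.509, -0.006]
ft_force: [-4.1, -6.5, 1.8]
grip_width: 0.003
grip_force: 4.1
```

Call:
arm_command([
  [0,-12,0,0,0],
  [0,-25,0,-25,0],
  [0,-45,0,-60,0],
  [40,-55,0,-80,0],
  [40,-55,0,-80,0],
])

```text
time: 6.37
position: [0.431, -0.3397, 0.1435]
tool_rot: [2.75, 1.503, 0.005]
ft_force: [0.8, -1.0, -0.0]
grip_width: 0.091
grip_force: 0.0
```

Run:
```python
from h import *
im,d=shot('wrist'); c=load('wrist');P=cloud(c);Z=P[...,2]
for nm,q,zr,r in (('bar',KN,(.055,.07),.027),('tab',ph(-.13,-.038),(.054,.066),.02)):
    m=(np.hypot(*(np.moveaxis(P[...,:2]-q,2,0)))<r)&(Z>zr[0])&(Z<zr[1])
    v,u=np.where(m); print(nm,len(u))
    if len(u)<20: continue
    b=cv2.minAreaRect((P[v,u,:2]*1000).astype(np.float32)); w=np.array(b[0])/1000-KN
    print(b,'rel knob axis: x',w@X,'y',w@Y)
cv2.imwrite('pics/w3.png',cv2.resize(im[0:240,200:460,::-1],None,fx=2.3,fy=2.3))
go(CELL,.12,50.9)
```

```text
bar 1602
((488.5458984375, -239.8150177001953), (41.91022491455078, 11.833073616027832), 57.39874267578125) rel knob axis: x -0.0011760261342047048 y -0.0010308404806147007
tab 684
((464.478271484375, -277.8018798828125), (10.41473388671875, 25.20651626586914), 57.3829231262207) rel knob axis: x -0.0012211035606738664 y -0.04600027825407999
t 6.42 pos [ 430.8 -337.5  141.1] yaw -32.6 F [ 0.8  0.3 -0.3] grip 10.5 0.0 j7 -0.0
shift mm [-36.7  23.7  21.2] spin -83.5
```

View pics/w3.png

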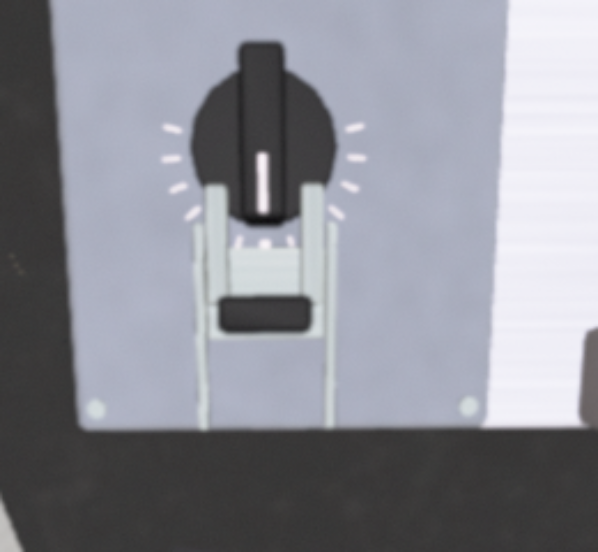

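The fork straddles the nose at (264,210). The tab measures 46.0 mm from the knob axis, which is fully home, and the bar is parallel to the lock. On to the cell.

Call:
arm_command([
  [45,-8,5,-10,-7],
  [45,-15,10,-10,-14],
  [45,-22,14,-10,-21],
  [45,-29,19,-10,-28],
  [45,-37,24,-10,-35],
])

```text
time: 6.83
position: [0.4306, -0.3779, 0.1469]
tool_rot: [-2.161, -2.277, -0.003]
ft_force: [0.7, 0.1, 0.1]
grip_width: 0.47
grip_force: 0.0
```

Call:
arm_command([
  [45,0,0,0,-7],
  [45,0,0,0,-14],
  [45,0,0,0,-21],
  [45,0,0,0,-28],
  [45,0,0,0,-35],
])

```text
time: 7.25
position: [0.4305, -0.3777, 0.1467]
tool_rot: [-1.377, -2.821, -0.004]
ft_force: [0.0, 0.3, 0.3]
grip_width: 0.516
grip_force: 0.0
```

Call:
arm_command([
  [45,0,0,0,-7],
  [45,0,0,0,-13.5],
  [45,0,0,0,-13.5],
  [45,0,0,0,-13.5],
])

```text
time: 7.58
position: [0.4303, -0.3783, 0.1473]
tool_rot: [-1.05, -2.959, -0.003]
ft_force: [-0.2, 0.1, 0.6]
grip_width: 0.52
grip_force: 0.0
```

Run:
```python
from h import *
go(CELL,.035,50.9)
im,d=shot('wrist'); c=load('wrist');P=cloud(c);Z=P[...,2]
for q in (CELL,np.array([.4618,-.4062]),np.array([.4002,-.356])):
    m=(np.hypot(*(np.moveaxis(P[...,:2]-q,2,0)))<.017)&(Z>.05)&(Z<.06)
    v,u=np.where(m); print(len(u))
    if len(u)>20: print(cv2.minAreaRect((P[v,u,:2]*1000).astype(np.float32)))
cv2.imwrite('pics/w4.png',im[:,:,::-1])
```

```text
t 7.58 pos [ 430.3 -378.3  147.3] yaw 50.9 F [-0.2  0.1  0.6] grip 45.3 0.0 j7 1.47
shift mm [ -2.7  -1.9 112.2] spin 0.0
551
((429.02081298828125, -380.799072265625), (12.169387817382812, 21.629581451416016), 50.7586784362793)
88
((456.8451843261719, -403.4322509765625), (12.563831329345703, 3.6073031425476074), 47.648651123046875)
302
((398.7207336425781, -356.0830993652344), (11.635156631469727, 11.68669319152832), 50.910865783691406)
```

View pics/w4.png

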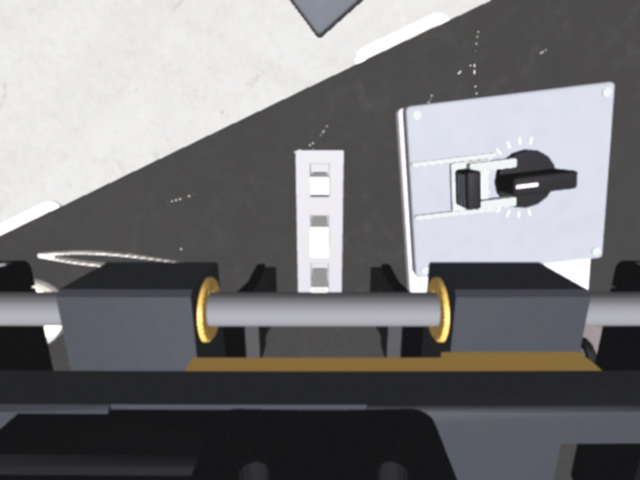

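The wrist view shows the long cell's lid at (319,242) between the fingers, with the small cells at (319,184) and (319,275).

Call:
arm_command([
  [45,-1.5,-2,35,0],
  [45,-1.5,-2,70,0],
  [45,-1.5,-2,95,0],
  [45,-1.5,-2,108,0],
  [45,-1.5,-2,112,0],
])

```text
time: 8.05
position: [0.4288, -0.3805, 0.0337]
tool_rot: [-1.048, -2.957, -0.004]
ft_force: [-0.4, 0.2, 0.7]
grip_width: 0.515
grip_force: 0.0
```

Call:
arm_command([
  [0,0,0,0,0],
  [0,0,0,0,0],
  [0,0,0,0,0],
  [0,0,0,0,0],
  [0,0,0,0,0],
], newtons=15)

```text
time: 8.47
position: [0.4309, -0.3828, 0.0379]
tool_rot: [1.047, 2.96, -0.002]
ft_force: [-0.0, -0.4, -0.2]
grip_width: 0.225
grip_force: 0.0
```

Call:
arm_command([
  [0,0,0,0,0],
  [0,0,0,0,0],
  [0,0,0,0,0],
])

```text
time: 8.72
position: [0.4306, -0.3825, 0.0374]
tool_rot: [1.048, 2.961, -0.001]
ft_force: [-1.3, 0.4, 4.9]
grip_width: 0.138
grip_force: 15.0
```

```bash
python3 -c "
from h import *
go([.430,-.381],.035,50.9)"
```

```text
t 8.72 pos [ 430.6 -382.5   37.4] yaw 51.0 F [-1.3  0.4  4.9] grip 12.0 15.0 j7 1.43
shift mm [1.4 0.8 2.4] spin 0.1
```

Call:
arm_command([
  [0,0,0,-15,0],
  [0,0,0,-40,0],
  [0,0,0,-80,0],
  [0,0,0,-105,0],
  [0,0,0,-105,0],
])

```text
time: 9.13
position: [0.4332, -0.3844, 0.1478]
tool_rot: [1.045, 2.953, -0.007]
ft_force: [1.3, -1.6, 0.5]
grip_width: 0.143
grip_force: 15.0
```

Call:
arm_command([
  [0,0,0,0,7],
  [0,0,0,0,14],
  [0,0,0,0,21],
  [0,0,0,0,28],
  [0,0,0,0,35],
])

```text
time: 9.55
position: [0.4298, -0.3819, 0.1408]
tool_rot: [-1.897, -2.503, -0.0]
ft_force: [0.5, -0.1, -0.6]
grip_width: 0.144
grip_force: 15.0
```

Call:
arm_command([
  [0,0,0,0,7],
  [0,0,0,0,14],
  [0,0,0,0,21],
  [0,0,0,0,28],
  [0,0,0,0,35],
])

```text
time: 9.97
position: [0.4298, -0.3819, 0.1407]
tool_rot: [-2.562, -1.817, 0.001]
ft_force: [0.9, 0.3, -0.4]
grip_width: 0.14
grip_force: 15.0
```

Call:
arm_command([
  [0,0,0,0,7],
  [0,0,0,0,13],
  [0,0,0,0,13],
  [0,0,0,0,13],
])

```text
time: 10.3
position: [0.4299, -0.3819, 0.141]
tool_rot: [-2.744, -1.528, 0.001]
ft_force: [-0.0, 0.2, -0.7]
grip_width: 0.143
grip_force: 15.0
```

Run:
```python
from h import *
go(O,.14,-32.3)
im,d=shot('scene'); c=load('scene');P=cloud(c)
cv2.imwrite('pics/s5.png',cv2.resize(im[130:370,180:440,::-1],None,fx=2.4,fy=2.4))
```

```text
t 10.3 pos [ 429.9 -381.9  141. ] yaw -31.8 F [-0.   0.2 -0.7] grip 12.5 15.0 j7 0.07
shift mm [143.5 106.1   0.9] spin 0.5
```

View pics/s5.png

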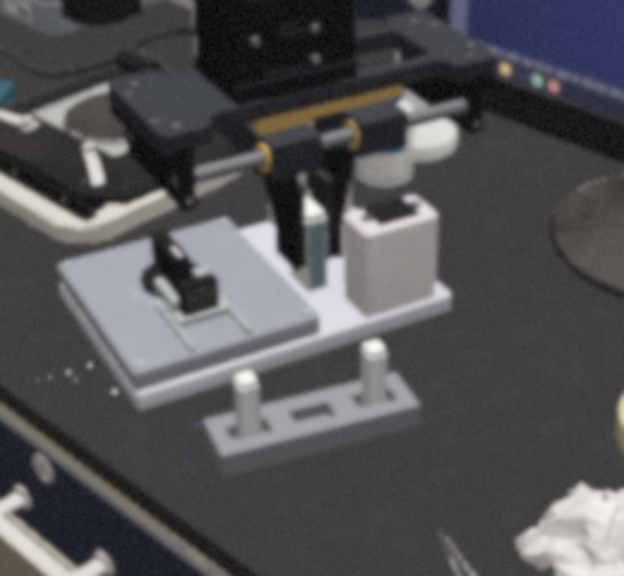

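The scene shows the cell held upright in the fingers at (315,240) with a clear window facing sideways. Both small cells are still standing at (247,400) and (374,370), and the middle pocket is empty.

Call:
arm_command([
  [0,28,21,0,0.5],
  [0,57,42,0,0.5],
  [0,86,63,0,0.5],
  [0,115,84,0,0.5],
  [0,143,105.5,0,0.5],
])

```text
time: 10.77
position: [0.5967, -0.3158, 0.1413]
tool_rot: [-2.752, -1.515, -0.0]
ft_force: [0.1, -0.4, 0.5]
grip_width: 0.138
grip_force: 15.0
```

Call:
arm_command([
  [0,0,0,0,0],
  [0,0,0,0,0],
  [0,0,0,10,0],
  [0,0,0,20,0],
  [0,0,0,20,0],
])

```text
time: 11.18
position: [0.5922, -0.3175, 0.1182]
tool_rot: [-2.752, -1.508, 0.006]
ft_force: [-0.7, 0.1, -1.1]
grip_width: 0.141
grip_force: 15.0
```

Run:
```python
from h import *
go(ph(-.0005,0),.0675,-32.3)
```

```text
t 11.18 pos [ 592.2 -317.5  118.2] yaw -32.6 F [-0.7  0.1 -1.1] grip 12.3 15.0 j7 -0.22
shift mm [ 3.4  1.8 50.7] spin -0.3
```

Call:
arm_command([
  [0,1,1,10,0],
  [0,1,1,20,0],
  [0,1,1,30,0],
  [0,1,1,40,0],
  [0,1,1,50,0],
])

```text
time: 11.6
position: [0.5964, -0.3164, 0.0702]
tool_rot: [-2.754, -1.512, 0.001]
ft_force: [-0.3, -0.3, -0.5]
grip_width: 0.14
grip_force: 15.0
```

Call:
arm_command([
  [0,0,0,0,0],
  [0,0,0,0,0],
  [0,0,0,0,0],
  [0,0,0,0,0],
  [0,0,0,0,0],
])

```text
time: 12.02
position: [0.5973, -0.3166, 0.0724]
tool_rot: [2.753, 1.511, 0.001]
ft_force: [0.3, 0.5, -0.1]
grip_width: 0.14
grip_force: 15.0
```

Run:
```python
from h import *
go(ph(-.0005,0),.0675,-32.3)
im,d=shot('scene'); w,_=shot('wrist'); c=load('scene'); P=cloud(c)
D=P[...,:2]-O; x=D@X; y=D@Y; z=P[...,2]
m=(np.abs(x)<.03)&(np.abs(y)<.02)&(z>.025)&(z<.1); bright=m&(im.min(2)>150)
print('cell-ish pts',m.sum(),bright.sum())
for nm,k in (('all',m),('lid',bright)):
    if k.sum()>5: print(nm,*[np.round(np.percentile(a[k]*1000,[3,50,97]),1) for a in (x,y,z)])
cv2.imwrite('pics/s6.png',cv2.resize(im[130:330,240:440,::-1],None,fx=2.9,fy=2.9))
```

```text
t 12.02 pos [ 597.3 -316.6   72.4] yaw -32.5 F [ 0.3  0.5 -0.1] grip 12.2 15.0 j7 -0.24
shift mm [-0.2 -2.3  4.9] spin -0.2
cell-ish pts 545 47
all [-16.6  -2.7  16.7] [-13.2  -9.6   8.4] [51.6 79.7 98.7]
lid [-5.9 -0.   7.8] [-11.7  -8.1   6.3] [51.9 88.1 95.9]
```

View pics/s6.png

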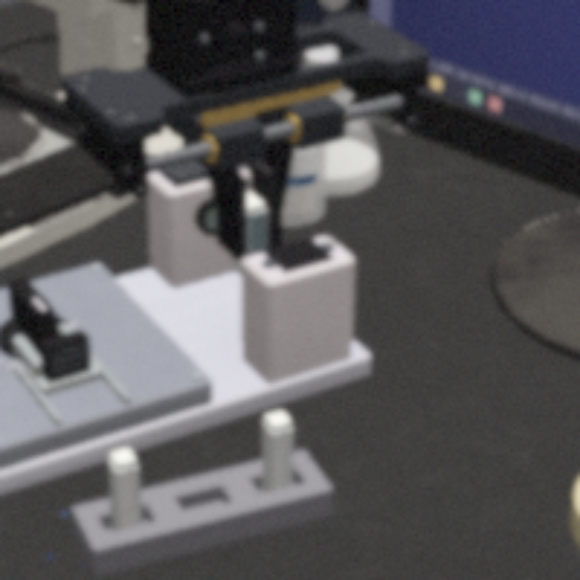

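The scene shows the cell at (257,225) between the heads, with the small cells untouched. The lid top at about 89 mm puts the centre near 65 mm, so it needs a slight lowering.

Call:
arm_command([
  [0,0,-1,2,0],
  [0,0,-2,4,0],
  [0,0,-2,4,0],
  [0,0,-2,4,0],
  [0,0,-2,4,0],
])

```text
time: 12.53
position: [0.595, -0.3153, 0.0675]
tool_rot: [2.754, 1.512, -0.0]
ft_force: [0.1, -0.7, -0.5]
grip_width: 0.145
grip_force: 15.0
```

Call:
arm_command([
  [0,0,0,0,0],
  [0,0,0,0,0],
  [0,0,0,0,0],
  [0,0,0,0,0],
  [0,0,0,0,0],
])

```text
time: 12.95
position: [0.5951, -0.3153, 0.0676]
tool_rot: [2.754, 1.512, -0.0]
ft_force: [0.1, 0.1, -0.1]
grip_width: 0.139
grip_force: 15.0
```

Run:
```python
from h import *
go(ph(-.0005,0),.0675,-32.3)
acc=[]
for i in range(3):
    im,d=shot('scene'); c=load('scene'); P=cloud(c)
    D=P[...,:2]-O; x=D@X; y=D@Y; z=P[...,2]
    k=(np.abs(x)<.03)&(np.abs(y)<.02)&(z>.065)&(z<.095)&(im.min(2)>150)
    acc.append(np.c_[x[k],y[k],z[k]])
a=np.vstack(acc)*1000; print('lid',len(a),np.round(np.percentile(a,[3,25,50,75,97],axis=0),1))
go(ph(-.0005,0),.0675,-32.3)
```

```text
t 12.95 pos [ 595.1 -315.3   67.6] yaw -32.5 F [ 0.1  0.1 -0.1] grip 12.1 15.0 j7 -0.24
shift mm [-0.1  0.3  0.1] spin -0.2
lid 134 [[ -9.5 -11.3  79.8]
 [ -5.   -9.3  82.2]
 [ -1.9  -8.1  83.8]
 [  1.8  -3.   85.2]
 [  6.7   5.   93.4]]
t 13.1 pos [ 595.1 -315.3   67.6] yaw -32.5 F [ 0.6  0.4 -1.5] grip 12.5 15.0 j7 -0.24
shift mm [-0.1  0.3  0.1] spin -0.2
```

```bash
python3 -c "
from bench import *
print(close_job())"
```

```text
the job is handed in; nothing more can be done
None
```

The job is handed in: the knob is on the long mark, the lock is fully home over the nose, and the long cell is held upright and still in the middle of the light path, with both small cells still standing; no verdict was returned.

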